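Snap the cover onto a repaired laptop charger

ROBOT

A 7-joint arm with a two-finger parallel gripper is mounted at the origin on the work surface. World frame = base frame: x ahead of the robot, y to its left, z up, the work surface at z = 0. Lengths are in m, angles in rad, forces in N, time in s.
With the tool pointing down it reaches from about 0.425 to 0.875 m from the base axis. Payload 4.7 kg.
Tool frame: the origin (TCP) lies at the very end of the fingers, on their centre line; the grasp point (between the pads) lies 19 mm behind it; z points along the fingers, y is the line along which they close (so a half turn about z gives the same grasp; the last joint's range is limited). The gripper opens to 87 mm and grips with 3 to 60 N. Pads are 19 mm wide; open, the fingers measure 117 mm over their backs; the gripper's body (75 mm by 190 mm) begins 51 mm behind the grasp point.
Start: joints at [-1.202, 0.321, -0.07, 1.45, 0.023, 1.371, -0.057], TCP at [0.226, 0.61, 0.223] pointing down, gripper open.
Joint ranges: [-2.86, 2.86], [-0.3, 2.09], [-1.38, 1.24], [0.06, 2.45], [-1.56, 4.7], [0.09, 2.05], [-2.69, 2.69]. Speed limits (rad/s): [2.57, 2.57, 3.14, 3.14, 3.14, 3.14, 3.14].

INTERFACE

Orientations are given as a rotation vector (axis times angle).
In Python, from bench import ctrl gives the robot as it stands.
- The arm moves only by the shell command python3 -m jog 'ROWS' [FORCE]. ROWS is JSON, a list that holds one entry, the list of rows, each a list of 7 numbers: the shift along the tool's x, y, z in mm, then the turn, a rotation vector about the tool's x, y, z in degrees, then the finger opening in mm, from 0 to 87. A call has 1 to 10 rows; each row is the pose to reach, as a shift and turn from the pose commanded when the call began, along the tool's axes at that moment; what a row does not reach only later rows make up. A row lasts 1/10 s, in which the tool goes at most 50 mm and 8.59 degrees, less where a joint would pass 70% of its speed; a pose out of reach is approached as far as the arm can. A call with a gripper value outside its range is refused whole. The fingers move at their own pace and stop on an object; FORCE is the grip in N (left out, the last holds). Time passes only in rows, so rows that repeat a pose let the fingers close. It gives the time, the measured TCP pose, the force, the opening and the grip force at its end, in the units of the state.
- ctrl.get_state(): the state, without advancing time (a new reading comes with each control period).
- ctrl.get_image(name): name is "side" or "top" or "wrist"; returns a dict with "image" (400x640x3 uint8, red, green, blue), "depth" (400x640 float32, m along the optical axis (not along the pixel's ray), 0 where there is no reading), "fov_y" (degrees; the focal length in pixels is half the picture's height over the tangent of half this angle, whatever the lens; pixels are square), "cx", "cy" (the principal point, pixels), "rvec" (rotation vector, rad) and "tvec" (3), from world to camera coordinates, as OpenCV has them. Camera axes: x right, y down, z forward; pixel columns grow to the right and rows downward; lengths in m; the calibration is good to about 2 mm. A picture is of the moment at which its call begins.
- ctrl.close_job(): hands the job in; it is judged then, once.
The state is a dict: "time": time; "joint_positions": joint angles; "qd": joint speeds; "joint_torque": joint torques, N m; "position": TCP position; "tool_rot": TCP orientation; "ft_force": force on the tool from outside, world axes, zero at the start; "torque": the same for the moment, N m; "grip_width": opening from 0.0 (shut) to 1.0 (fully open); "grip_force": force on a finger pad.
Only numpy, scipy, OpenCV 4.12 (cv2) and the standard library are available. Lean on these libraries where they do the work, as an engineer would, in place of code of your own. Each camera call takes 0.05 s, during which the arm holds its last target. There are 200 camera calls.

TASK

The repaired laptop charger is open in the work holder: fetch its upper case half (of the two black covers, the one as long and as wide as the charger), set it squarely on the lower half and press it down until both end clips snap and it sits fully home all round. Do not let up after the click: your program finishes with the gripper still pushing the cover down firmly, roughly as hard as the clips needed. Leave everything else on the bench where it is.

Things in the scene. Friction and masses are not known exactly. Their poses are not given: they have to be found in the camera images.
- cover: Upper half of the charger case: a black plastic shell, 104 mm long (its x) by 50 mm wide (its y) by 26 mm tall, about 60 g, flat top with grey inlay, open underside with 3 mm walls, lying open side down. Origin: centre of its underside (rim). z up. It fits either way round (half a turn about z makes no difference). Inside each short end wall is a bead that the clips snap over.
- cover_mid (a point): Centre of that cover, half-way up: 13 mm above its rim and 13 mm below its flat top; axes as the cover's. It is meant to be grasped across its 50 mm width.
- case: Fixed work holder (aluminium plate 150 mm along x, 80 mm along y, 8 mm thick, with a jaw at each x end up to 20 mm) with the open lower half of the charger in it: a black tray 104 mm (x) by 50 mm (y), its wall top 30 mm above the bench, circuit parts inside. Origin: on the bench, centre of the plate; z up. Tapered ribs inside the wall (rising to 50 mm above the bench) centre a cover that is set down up to about 4 mm off, ending with 1 to 1.5 mm of play.
- case_seat (a point): Centre of the lower half at the height of its wall top (30 mm above the bench); axes as the case's. When the cover is home its rim lies on this wall top: cover_mid is then 13 mm above this point, x axes parallel, and the cover's flat top is 26 mm above it (56 mm above the bench). Merely set down, the cover stands about 8 to 9 mm higher, on the clips.
- clip_a (a joint): Sprung clip nose inside the lower half's +x end: 0 at rest (out), grows to 2 or 3 mm (0.002 to 0.003 m) as the cover's bead forces it inward, and springs back to 0 when that end snaps. Slide, m.
- clip_b (a joint): The same at the -x end. Pressed in the middle of its top, the cover resists with a peak of about 6 to 12 N (up to 25 N if pressed 15 mm off the middle), then the force suddenly drops, 2 to 5 mm below first touch; often the ends snap one after the other, each with its own peak and drop. After that it rises again only when the rim meets the rigid wall top.
- longcover_mid (a point): Loose, lying or standing on the bench, not to be disturbed: a cover of another charger, also black with grey inlay, open side down, but 136 by 62 by 20 mm. The point is its centre, 10 mm above its rim.
- longcover: The body of that other cover; origin at the centre of its rim.
- driver: Loose, lying or standing on the bench, not to be disturbed: a screwdriver about 150 mm long with grey handle; x along it.
- driver2: Loose, lying or standing on the bench, not to be disturbed: a second, shorter screwdriver, about 130 mm.
- dish: Loose, lying or standing on the bench, not to be disturbed: a small white dish of screws, 76 mm across, 20 mm tall.
- fan: Loose, lying or standing on the bench, not to be disturbed: a flat square black cooling fan, 52 by 52 by 12 mm.
- bottle: Loose, lying or standing on the bench, not to be disturbed: a small white bottle, 32 mm across, 60 mm tall, standing.
- cutters: Loose, lying or standing on the bench, not to be disturbed: side cutters with black grips, about 120 mm long, 12 mm high.
Mind the look-alikes: they are no part of the job. Of the things like the case, leave any that is turquoise; of the rest the larger one is meant.

How it is judged:
On the way, in this order (a step that is already met when the one before it is completed fails the run):
1. the cover is lifted clear of the bench (height (world z) of cover_mid above 0.055 m and contact force between the fingers and cover above 0.3 N), for 0.1 s.
2. the cover stands squarely on the lower half, not yet snapped (z of cover_mid in the frame of case_seat between 0.016 and 0.028 m and horizontal distance between cover_mid and case_seat below 0.008 m).
3. the cover has snapped home and is pressed down (z of cover_mid in the frame of case_seat between 0.01 and 0.015 m and horizontal distance between cover_mid and case_seat below 0.004 m and angle between cover_mid's own z axis and vertical below 0.05 rad and angle between the x axis of cover_mid and the x axis of case_seat, either way round below 0.08 rad and contact force between the fingers and cover above 4 N and contact force between cover and case above 4 N), for 0.3 s.
At the end, for the whole second after the job is handed in: The cover is home on the lower half (within 4 mm sideways, 2 mm of full depth, 0.05 rad of level, 0.08 rad of parallel), both clips have sprung back (below 1.2 mm), and the fingers still push it onto the lower half with over 4 N through the last second (all of step 3 and value of joint each of clip_a, clip_b below 0.0012 m); the arm keeps its last pose, push and grip.
It fails at once if the other cover is shifted by more than 30 mm (distance of longcover_mid from where it was at the start of the episode above 0.03 m).
It fails at once if a tool, the fan, the dish or the bottle is shifted by more than 30 mm (distance of any of driver, driver2, dish, fan, bottle, cutters from where it was at the start of the episode above 0.03 m).
It also fails if it takes over 51 s, if anything falls off the work surface, if the arm or the gripper's body presses on something with over 40 N, if the wrist force passes 120 N, or if a joint passes its speed limit or range.

## Working session

There is one attempt and no reset: what is moved stays moved. The work goes in short steps, Python scripts to look and compute and a shell command to move; the robot and the scene stay as the last step left them, time stands still between calls to the robot, and variables do not carry over. Pictures are saved under pics/ and viewed, at most 10 in all, crops included, and the job is handed in when it is done.

```bash
mkdir -p pics; cat > h.py <<'E'
import numpy as np, cv2
from bench import ctrl
def grab(n,save=None):
    d=ctrl.get_image(n)
    if save: cv2.imwrite(f'pics/{save}.png',d['image'][:,:,::-1])
    np.save(f'/tmp/{n}.npy',d,allow_pickle=True); return d
def load(n): return np.load(f'/tmp/{n}.npy',allow_pickle=True).item()
def cloud(d):
    h,w=d['depth'].shape; f=h/2/np.tan(np.radians(d['fov_y'])/2)
    u,v=np.meshgrid(np.arange(w),np.arange(h)); z=d['depth']
    P=np.stack([(u-d['cx'])/f*z,(v-d['cy'])/f*z,z],-1)
    R=cv2.Rodrigues(np.array(d['rvec'],float))[0]
    return (P-np.array(d['tvec']).ravel())@R
E
python3 - <<'E'
from h import *
d=grab('top','top1'); grab('side')
P=cloud(d); print(d['fov_y'],d['tvec'],d['rvec'])
for v in range(20,400,60): print([tuple(np.round(P[v,u],2)) for u in range(20,640,150)])
s=ctrl.get_state(); print(s)
E
```

```text
51.63614373486922 [0.06759083 0.48791931 1.09831396] [ 2.14795275 -2.13666486  0.15737652]
[(np.float64(1.52), np.float64(1.6), np.float64(-0.74)), (np.float64(1.53), np.float64(0.86), np.float64(-0.75)), (np.float64(1.53), np.float64(0.11), np.float64(-0.75)), (np.float64(1.53), np.float64(-0.64), np.float64(-0.75)), (np.float64(1.54), np.float64(-1.39), np.float64(-0.75))]
[(np.float64(0.94), np.float64(1.13), np.float64(-0.19)), (np.float64(0.86), np.float64(0.53), np.float64(0.01)), (np.float64(0.86), np.float64(0.09), np.float64(0.01)), (np.float64(0.86), np.float64(-0.35), np.float64(0.01)), (np.float64(0.86), np.float64(-0.8), np.float64(0.0))]
[(np.float64(0.74), np.float64(1.14), np.float64(-0.23)), (np.float64(0.68), np.float64(0.52), np.float64(-0.0)), (np.float64(0.68), np.float64(0.09), np.float64(-0.0)), (np.float64(0.68), np.float64(-0.35), np.float64(-0.0)), (np.float64(0.68), np.float64(-0.78), np.float64(0.0))]
[(np.float64(0.46), np.float64(0.78), np.float64(0.22)), (np.float64(0.5), np.float64(0.51), np.float64(0.01)), (np.float64(0.5), np.float64(0.09), np.float6
[... 993 characters left out ...]
: array([-1.20187803,  0.32177392, -0.0700846 ,  1.4515817 ,  0.02259403,
        1.37076884, -0.05688947]), 'qd': array([-3.17313320e-04, -1.46422413e-03, -6.44322929e-04, -9.06245367e-04,
        3.15994027e-04,  3.70582051e-05, -2.63281432e-05]), 'joint_torque': array([-1.62170741e-04, -4.92574060e+01, -4.05708086e-01, -3.13398457e+01,
       -6.40742504e-02,  3.95302288e-02,  9.93659546e-05]), 'position': array([0.22569289, 0.60902703, 0.22154019]), 'tool_rot': array([-5.54330514e-01, -3.09207372e+00,  2.71853504e-03]), 'ft_force': array([-0.6237638 ,  0.19287011, -0.77881827]), 'torque': array([-0.01950546, -0.06521687,  0.01285188]), 'grip_force': 0.0, 'grip_width': 0.9968110492009715}
```

View pics/top1.png

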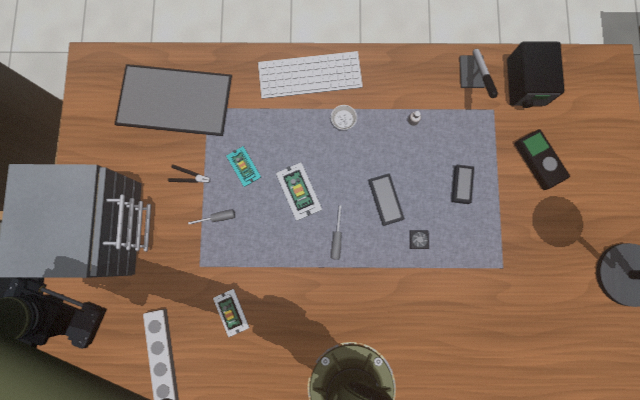

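The covers are at (386,199), which looks like the long one, and (463,184), which is smaller. The holders are at (299,191) large and white, (231,312) small and white, and (243,166) turquoise. I'll measure them and check in a crop.

```bash
python3 - <<'E'
from h import *
d=load('top'); P=cloud(d); im=d['image']
c=np.hstack([cv2.resize(im[155:235,265:345],(400,400),interpolation=2)[:,:,::-1],cv2.resize(im[155:235,410:490],(400,400),interpolation=2)[:,:,::-1]])
cv2.imwrite('pics/crop1.png',c)
def rect(name,u0,u1,v0,v1,zl,zh):
    Q=P[v0:v1,u0:u1].reshape(-1,3); m=(Q[:,2]>zl)&(Q[:,2]<zh); q=Q[m]
    (c,s,a)=cv2.minAreaRect((q[:,:2]*1000).astype(np.float32)); print(name,m.sum(),np.round(c,1),np.round(s,1),round(a,1),np.round(np.percentile(q[:,2],[5,50,95]),4))
for z in (.012,.02): rect('short',440,485,155,212,z,.04)
rect('long',362,410,165,232,.012,.04)
for z in (.004,.018,.024,.04): rect('case',270,328,155,225,z,.07)
rect('smallcase',208,255,282,342,.004,.07)
print(P[375:390:7,345:360:7])
E
```

```text
short 722 [ 545.8 -312.6] [ 51.8 104.9] 83.3 [0.0193 0.0261 0.0297]
short 680 [ 545.8 -312.6] [ 51.8 104.9] 83.3 [0.0226 0.0263 0.0297]
long 1090 [502.7 -96.5] [136.6  62.9] 17.0 [0.0165 0.0204 0.0237]
case 1652 [530.8 148.8] [199.4 162.7] 0.3 [0.0045 0.0117 0.0433]
case 758 [526.  149.4] [148.2  49.9] 24.0 [0.0197 0.0271 0.0449]
case 556 [523.9 148.5] [121.3  49.9] 24.0 [0.0244 0.0296 0.0457]
case 147 [525.7 149.3] [95.5 39.1] 24.9 [0.0406 0.0437 0.0488]
smallcase 1078 [193. 327.] [156.4 126.4] 1.9 [0.0044 0.0127 0.034 ]
[[[ 0.07068157  0.02409541  0.16880381]
  [ 0.06502605  0.0067939   0.14580224]
  [ 0.06195618 -0.01047372  0.13312502]]

 [[ 0.07142182  0.02667038  0.22862452]
  [ 0.07069153  0.01153921  0.22552719]
  [ 0.06069726 -0.00630323  0.1875082 ]]

 [[ 0.07309294  0.02909641  0.28501686]
  [ 0.07049295  0.01452502  0.27544321]
  [ 0.06778062 -0.00038258  0.26546241]]]
```

View pics/crop1.png

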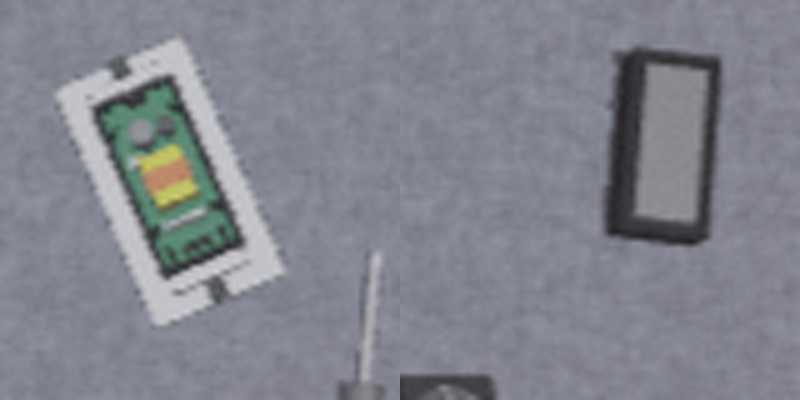

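Crop check: the cover at full-image (463,184) measures 105 × 52 mm with its top at 26 mm, so it is the wanted one; the other is 137 × 63. The large white holder is centred at (299,191). Pose estimates are cover (0.546, -0.313) at -6.7° and case (0.526, 0.149) at 24°.

```bash
cat >> h.py <<'E'
def need(x,y,z,yaw):
    "shift (mm, tool axes) and turn (deg rotvec) to bring TCP to x,y,z, tool y axis at world angle yaw, pointing down"
    s=ctrl.get_state(); R=cv2.Rodrigues(np.array(s['tool_rot']))[0]
    a=np.radians(yaw); Y=np.array([np.cos(a),np.sin(a),0]); Z=np.array([0,0,-1.]); T=np.stack([np.cross(Y,Z),Y,Z],1)
    print('t',round(s['time'],2),'pos',np.round(s['position']*1000,1),'f',np.round(s['ft_force'],1),'grip',round(s['grip_width']*87,1),round(s['grip_force'],1))
    print('shift',np.round(R.T@(np.array([x,y,z])-s['position'])*1000,1),'turn',np.round(np.degrees(cv2.Rodrigues(R.T@T)[0].ravel()),1))
E
python3 -c "
from h import *
need(.5,.2,.22,83.3)"
python3 -m jog '[[[-400,-289,0,0,0,0,87],[-400,-289,0,0,0,0,87],[-400,-289,0,0,0,0,87],[-400,-289,0,0,0,0,87],[-400,-289,0,0,0,0,87],[-400,-289,0,0,0,0,87],[-400,-289,0,0,0,-13.6,87],[-400,-289,0,0,0,-13.6,87],[-400,-289,0,0,0,-13.6,87],[-400,-289,0,0,0,-13.6,87]]]'
python3 -c "
from h import *
need(.546,-.313,.1,83.3)"
```

```text
t 0.1 pos [225.7 609.  221.5] f [-0.6  0.2 -0.8] grip 86.7 0.0
shift [-399.3 -288.3    2.1] turn [ -0.1  -0.  -13.6]
time: 1.1
position: [0.5012, 0.1975, 0.2224]
tool_rot: [-0.184, -3.136, -0.0]
ft_force: [1.2, 1.0, 0.2]
grip_width: 1.003
grip_force: 0.0
t 1.1 pos [501.2 197.5 222.4] f [1.2 1.  0.2] grip 87.2 0.0
shift [-104.3 -501.7  122.4] turn [ 0. -0. -0.]
```

```bash
python3 -m jog '[[[-104,-502,122,0,0,0,87],[-104,-502,122,0,0,0,87],[-104,-502,122,0,0,0,87],[-104,-502,122,0,0,0,87],[-104,-502,122,0,0,0,87],[-104,-502,122,0,0,0,87],[-104,-502,122,0,0,0,87],[-104,-502,122,0,0,0,87],[-104,-502,122,0,0,0,87],[-104,-502,122,0,0,0,87]]]' >/dev/null
python3 -c "
from h import *
need(.546,-.313,.1,83.3)"
```

```text
t 2.1 pos [ 542.6 -286.5  106. ] f [0.5 0.3 1. ] grip 86.8 0.0
shift [ -6.5 -25.9   6. ] turn [ 0. -0.  0.]
```

```bash
python3 -m jog '[[[-6,-26,6,0,0,0,87],[-6,-26,6,0,0,0,87],[-6,-26,6,0,0,0,87],[-6,-26,6,0,0,0,87]]]' >/dev/null
python3 -c "
from h import *
grab('wrist','w1');d=load('wrist');P=cloud(d)
need(.546,-.313,.004,83.3)
q=P.reshape(-1,3);m=(q[:,2]>.02)&(q[:,2]<.035)&(abs(q[:,0]-.546)<.1)&(abs(q[:,1]+.313)<.07);q=q[m]
print(m.sum(),cv2.minAreaRect((q[:,:2]*1000).astype(np.float32)))"
```

```text
t 2.55 pos [ 546.4 -309.4  100.9] f [0.2 0.8 0.5] grip 87.1 0.0
shift [ 0.  -3.8 96.9] turn [0.1 0.  0.1]
6311 ((548.33544921875, -313.92205810546875), (50.11363220214844, 105.09104919433594), 83.03678894042969)
```

View pics/w1.png

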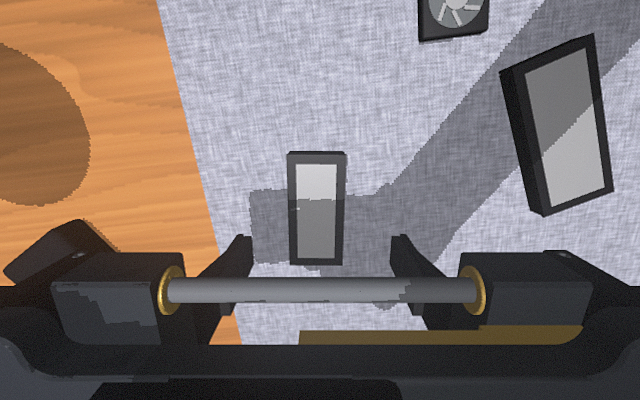

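The wrist view shows the cover at (317,208) between the open fingers, at about (317,275), so it is well placed. I'll descend now.

```bash
python3 -m jog '[[[-1,-2,45,0,0,0,87],[-1,-2,75,0,0,0,87],[-1,-2,88,0,0,0,87],[-1,-2,88,0,0,0,87],[-1,-2,88,0,0,0,87],[-1,-2,88,0,0,0,87]]]' >/dev/null
python3 -c "
from h import *
need(.547,-.3135,.003,83.2)"
```

```text
t 3.15 pos [ 547.9 -314.2   14.9] f [-0.1 -0.1  0.2] grip 87.2 0.0
shift [ 1.   0.6 11.9] turn [-0.   0.2  0.1]
```

```bash
python3 -m jog '[[[1,0,10,0,0,0,87],[1,0,10,0,0,0,87],[1,0,10,0,0,0,60],[1,0,10,0,0,0,40],[1,0,10,0,0,0,40],[1,0,10,0,0,0,40],[1,0,10,0,0,0,40],[1,0,10,0,0,0,40],[1,0,10,0,0,0,40]]]' 30
python3 -m jog '[[[0,0,-30,0,0,0,40],[0,0,-60,0,0,0,40],[0,0,-90,0,0,0,40],[0,0,-120,0,0,0,40],[0,0,-120,0,0,0,40],[0,0,-120,0,0,0,40],[0,0,-120,0,0,0,40]]]' 30
python3 -c "
from h import *
grab('wrist','w2')
need(.526,.149,.12,114)"
```

```text
time: 4.05
position: [0.5454, -0.3136, 0.0029]
tool_rot: [0.184, 3.136, -0.0]
ft_force: [0.5, 0.1, 0.4]
grip_width: 0.57
grip_force: 30.0
time: 4.75
position: [0.5446, -0.3128, 0.1214]
tool_rot: [-0.184, -3.134, -0.002]
ft_force: [-0.5, 0.1, -0.5]
grip_width: 0.574
grip_force: 30.0
t 4.8 pos [ 544.5 -312.8  121.1] f [-0.3 -0.8 -0.8] grip 49.8 30.0
shift [ 72.4 456.5   1.8] turn [  0.1  -0.1 -30.7]
```

View pics/w2.png

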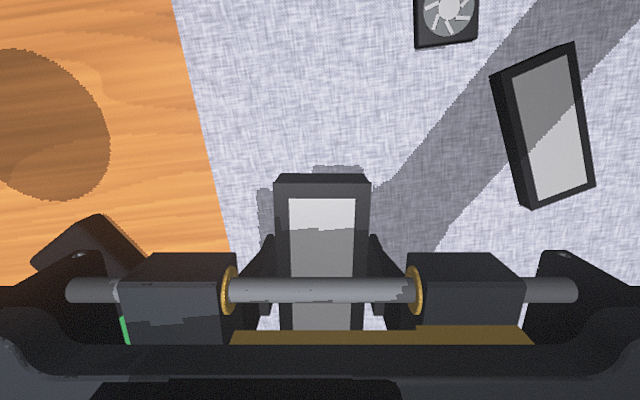

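The cover is held (50 mm opening) and square between the fingers at (320,250). Next I'll carry it over the case.

```bash
python3 -m jog '[[[72,456,0,0,0,-8,40],[72,456,0,0,0,-16,40],[72,456,0,0,0,-24,40],[72,456,0,0,0,-30.7,40],[72,456,0,0,0,-30.7,40],[72,456,0,0,0,-30.7,40],[72,456,0,0,0,-30.7,40],[72,456,0,0,0,-30.7,40],[72,456,0,0,0,-30.7,40],[72,456,0,0,0,-30.7,40]]]' >/dev/null
python3 -m jog '[[[0,0,0,0,0,0,40],[0,0,0,0,0,0,40],[0,0,0,0,0,0,40]]]' >/dev/null
python3 -c "
from h import *
need(.526,.149,.12,114)
d=grab('wrist','w3');P=cloud(d)
q=P.reshape(-1,3);s=ctrl.get_state();p=s['position'];R=cv2.Rodrigues(np.array(s['tool_rot']))[0]
t=(q-p)@R*1000; m=(abs(t[:,2]+22)<5)&(abs(t[:,1])<24);t2=t[m]
print('cover top tool x range',m.sum(),np.percentile(t2,[1,50,99],axis=0).round(1))
m=(q[:,2]>.015)&(q[:,2]<.06)&(abs(q[:,0]-.526)<.12)&(abs(q[:,1]-.149)<.12);print(m.sum())
"
```

```text
t 6.1 pos [527.5 145.  122.4] f [ 0.7 -0.8 -0.4] grip 49.9 30.0
shift [-0.2  4.2  2.4] turn [-0.1 -0.1 -0.2]
cover top tool x range 10976 [[-40.5 -23.5 -25.3]
 [ 18.2  -0.1 -23.9]
 [ 49.3  23.5 -19.4]]
2770
```

View pics/w3.png

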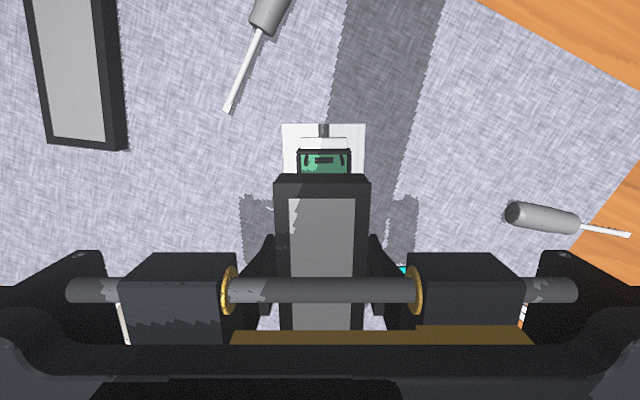

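The wrist view shows the cover aligned over the holder, whose white end is at (323,150). I'll check the case's end and side edges from this same image.

```bash
python3 -c "
from h import *
d=load('wrist');P=cloud(d);q=P.reshape(-1,3);s=ctrl.get_state();p=s['position'];R=cv2.Rodrigues(np.array(s['tool_rot']))[0]
t=(q-p)@R*1000
m=(abs(t[:,2]+22)<5)&(abs(t[:,1])<24);print('cover end',np.sort(t[m][:,0])[-60::12].round(1))
C=(P-np.array([.526,.149,0]));a=np.radians(24);cx=(C[...,0]*np.cos(a)+C[...,1]*np.sin(a))*1000;cy=(-C[...,0]*np.sin(a)+C[...,1]*np.cos(a))*1000;z=P[...,2]*1000
im=d['image'].min(2)
m=(z>4)&(z<24)&(im>170)&(abs(cx)<90)&(abs(cy)<60)&(cx<-53)
print(m.sum(),'case x min',np.sort(cx[m])[:60:12].round(1),'y',np.percentile(cy[m],[.5,2,98,99.5]).round(1))
print(cv2.minAreaRect(np.stack([cx[m],cy[m]],1).astype(np.float32)))
m=(z>27)&(z<33)&(abs(cx)<60)&(abs(cy)<35);print('wall',m.sum(),cx[m].min(),np.percentile(cy[m],[1,99]) if m.any() else 0)
# top cam: plate by colour
d=load('top');P=cloud(d);C=(P-np.array([.526,.149,0]));cx=(C[...,0]*np.cos(a)+C[...,1]*np.sin(a))*1000;cy=(-C[...,0]*np.sin(a)+C[...,1]*np.cos(a))*1000
m=(d['image'].min(2)>170)&(abs(cx)<90)&(abs(cy)<55)
print('top',cv2.minAreaRect(np.stack([cx[m],cy[m]],1).astype(np.float32)))
"
```

```text
cover end [49.4 49.4 49.4 49.5 49.5]
1718 case x min [-74.4 -73.4 -73.4 -72.7 -72.6] y [-40.8 -39.5  36.4  37.5]
((-62.82575225830078, -1.5840682983398438), (79.01799011230469, 21.21776580810547), 88.55329132080078)
wall 340 -50.630989658182614 [-25.60803835  23.57627273]
top ((-0.1410369873046875, 0.27667999267578125), (148.0037078857422, 78.00568389892578), 0.023783007636666298)
```

```bash
python3 -m jog '[[[0,2,30,0,0,0.3,40],[0,2,60,0,0,0.3,40],[0,2,60,0,0,0.3,40],[0,2,60,0,0,0.3,40],[0,2,60,0,0,0.3,40]]]' >/dev/null
python3 -c "
from h import *
need(.5252,.1478,.046,113.7)"
```

```text
t 6.65 pos [527.9 149.3  64.5] f [ 0.2  0.3 -0.4] grip 49.7 30.0
shift [ 3.1 -0.3 18.5] turn [-0.   0.2 -0.1]
```

```bash
python3 -m jog '[[[3,0,4,0,0,0,40],[3,0,6,0,0,0,40],[3,0,6,0,0,0,40],[3,0,6,0,0,0,40]]]' >/dev/null
python3 -c "
from h import *
need(.5252,.1478,.046,113.7)"
```

```text
t 7.05 pos [523.8 148.5  57. ] f [-0.9 -0.3 -0.9] grip 49.7 30.0
shift [-1.  -1.2 11. ] turn [ 0.  0. -0.]
```

```bash
for i in 1; do python3 -m jog '[[[-1,-1,2,0,0,0,40],[-1,-1,4,0,0,0,40],[-1,-1,6,0,0,0,40],[-1,-1,8,0,0,0,40],[-1,-1,10,0,0,0,40],[-1,-1,11,0,0,0,40],[-1,-1,11,0,0,0,40]]]'; done
python3 -c "
from h import *
need(.5252,.1478,.042,113.7)"
```

```text
time: 7.75
position: [0.5249, 0.1479, 0.0456]
tool_rot: [0.644, -3.074, 0.0]
ft_force: [0.1, -0.5, -1.1]
grip_width: 0.573
grip_force: 30.0
t 7.75 pos [524.9 147.9  45.6] f [ 0.1 -0.5 -1.1] grip 49.8 30.0
shift [-0.2 -0.2  3.6] turn [ 0. -0. -0.]
```

```bash
python3 -m jog '[[[0,0,1,0,0,0,40],[0,0,2,0,0,0,40],[0,0,3,0,0,0,40],[0,0,3,0,0,0,40]]]'
```

```text
time: 8.15
position: [0.5251, 0.1478, 0.0427]
tool_rot: [0.644, -3.075, 0.0]
ft_force: [0.8, -1.4, -0.7]
grip_width: 0.572
grip_force: 30.0
```

```bash
python3 -m jog '[[[0,0,1,0,0,0,40],[0,0,2,0,0,0,40],[0,0,2,0,0,0,40]]]'; python3 -c "
from h import *
grab('wrist','w4')"
```

```text
time: 8.45
position: [0.5253, 0.1478, 0.0412]
tool_rot: [-0.644, 3.075, 0.0]
ft_force: [-0.1, -0.4, 1.8]
grip_width: 0.571
grip_force: 30.0
```

View pics/w4.png

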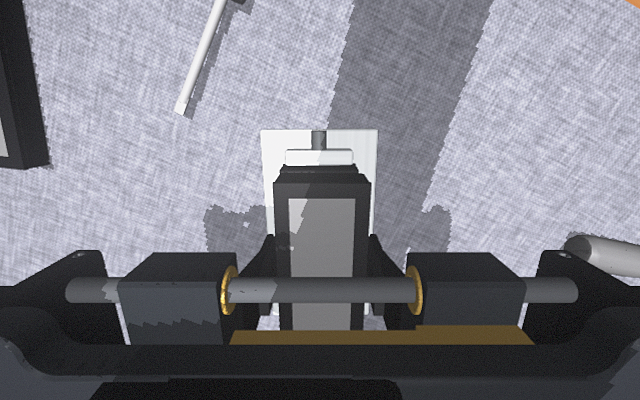

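The cover stands on the clips, with its far edge at (321,168) parallel to the holder. I'll keep the grip, tighten it and press straight down.

```bash
python3 -m jog '[[[0,0,0,0,0,0,40],[0,0,1,0,0,0,40],[0,0,1,0,0,0,40],[0,0,2,0,0,0,40],[0,0,2,0,0,0,40]]]' 60
python3 -m jog '[[[0,0,1,0,0,0,40],[0,0,1,0,0,0,40],[0,0,2,0,0,0,40],[0,0,2,0,0,0,40]]]'
```

```text
time: 9.0
position: [0.5256, 0.148, 0.0402]
tool_rot: [-0.644, 3.074, 0.001]
ft_force: [-3.4, -1.2, 8.9]
grip_width: 0.568
grip_force: 60.0
time: 9.4
position: [0.5254, 0.1478, 0.0378]
tool_rot: [-0.644, 3.074, 0.0]
ft_force: [-2.1, -1.3, 5.1]
grip_width: 0.568
grip_force: 60.0
```

```bash
for i in 1 ; do python3 -m jog '[[[0,0,1,0,0,0,40],[0,0,1,0,0,0,40],[0,0,2,0,0,0,40],[0,0,2,0,0,0,40]]]'
python3 -m jog '[[[0,0,1,0,0,0,40],[0,0,1,0,0,0,40],[0,0,2,0,0,0,40],[0,0,2,0,0,0,40]]]'; done
```

```text
time: 9.8
position: [0.5247, 0.1476, 0.0337]
tool_rot: [0.644, -3.074, 0.001]
ft_force: [2.7, -0.7, -8.7]
grip_width: 0.571
grip_force: 60.0
time: 10.2
position: [0.5252, 0.1478, 0.0332]
tool_rot: [-0.644, 3.075, 0.0]
ft_force: [0.7, -1.1, 0.1]
grip_width: 0.571
grip_force: 60.0
```

```bash
python3 -m jog '[[[0,0,1,0,0,0,40],[0,0,1,0,0,0,40],[0,0,2,0,0,0,40],[0,0,2,0,0,0,40],[0,0,2,0,0,0,40]]]'
```

```text
time: 10.7
position: [0.5255, 0.1479, 0.0328]
tool_rot: [-0.644, 3.074, 0.001]
ft_force: [-4.9, -3.3, 12.2]
grip_width: 0.569
grip_force: 60.0
```

It has met the rigid wall at 12 N. I'll check that the force holds, that the cover is level and that both ends are down.

```bash
python3 -m jog '[[[0,0,0,0,0,0,40],[0,0,0,0,0,0,40],[0,0,0,0,0,0,40],[0,0,0,0,0,0,40],[0,0,0,0,0,0,40]]]'; python3 -c "
from h import *
d=grab('wrist');e=grab('side');f=grab('top')
a=np.radians(24)
for n,d in (('wrist',d),('side',e),('top',f)):
    P=cloud(d);C=P-np.array([.526,.149,0]);cx=(C[...,0]*np.cos(a)+C[...,1]*np.sin(a))*1000;cy=(-C[...,0]*np.sin(a)+C[...,1]*np.cos(a))*1000;z=P[...,2]*1000
    m=(z>48)&(z<66)&(abs(cx)<54)&(abs(cy)<23)
    if m.sum()>30:
        k=np.c_[cx[m],cy[m],np.ones(m.sum())];r=z[m]
        for _ in range(4):
            c=np.linalg.lstsq(k,r,rcond=None)[0];g=abs(k@c-r)<2;k=k[g];r=r[g]
        print(n,m.sum(),'tilt x,y, z0',c.round(4),'x',np.percentile(k[:,0],[0,100]).round(1),'y',np.percentile(k[:,1],[0,100]).round(1))
R=cv2.Rodrigues(np.array(e['rvec']))[0]; p=R@np.array([.526,.149,.04])+np.array(e['tvec']).ravel(); F=200/np.tan(np.radians(e['fov_y'])/2)
u=int(e['cx']+F*p[0]/p[2]);v=int(e['cy']+F*p[1]/p[2]);print(u,v)
u=min(max(u,60),580);v=min(max(v,45),355)
cv2.imwrite('pics/s1.png',cv2.resize(e['image'][v-45:v+45,u-60:u+60,::-1],(800,600),interpolation=2))
need(.525,.148,.033,113.7)"
```

```text
time: 11.2
position: [0.5255, 0.1479, 0.0328]
tool_rot: [-0.644, 3.074, 0.001]
ft_force: [-4.6, -2.2, 11.5]
grip_width: 0.574
grip_force: 60.0
wrist 10615 tilt x,y, z0 [1.50000e-03 1.20000e-03 5.69277e+01] x [-50.5  41.7] y [-23.  23.]
side 250 tilt x,y, z0 [ 2.17000e-02 -7.40000e-03  5.81853e+01] x [-50.8  -7.8] y [-22.5  22.6]
337 187
t 11.35 pos [525.5 147.9  32.7] f [-4.8 -2.8 12.3] grip 49.2 60.0
shift [ 0.4  0.2 -0.3] turn [ 0.  0. -0.]
```

View pics/s1.png

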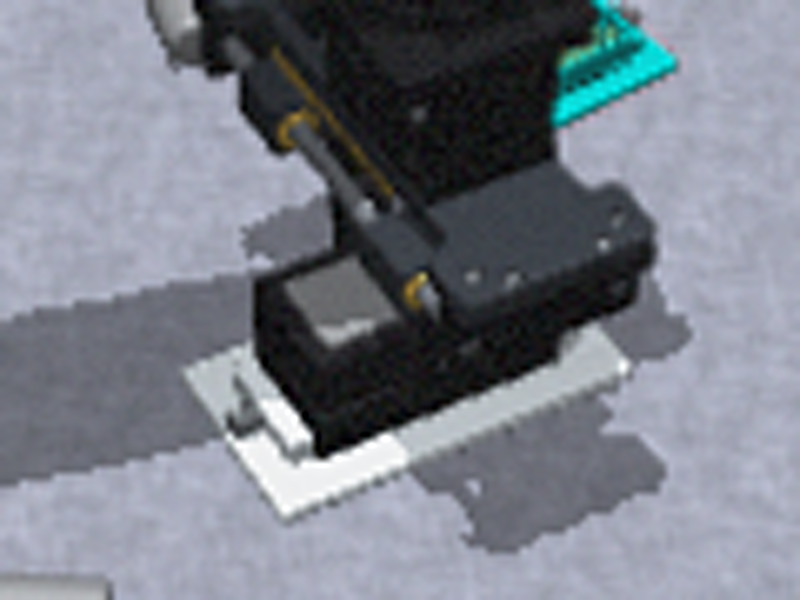

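The side crop shows the cover flush on the tray between the jaws, with no gap along its seam, which runs (320,450) to (560,350). The wrist depth puts the top at 57 mm, tilted about 2 mrad. The 12 N push is steady, so I'm handing in.

```bash
python3 -c "
from bench import ctrl
print(ctrl.close_job())"
```

```text
the job is handed in; nothing more can be done
None
```

The cover is on the lower half and appears fully home: it sits level with its top at about 57 mm (56 mm nominal), and the gripper was still pushing it down with about 12 N when I handed in. I couldn't read the clips directly, and the hand-in returned no verdict.

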